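# Index the fret-slotting sled to its next station

### The job

Press the slotting saw's red mushroom stop until it latches down, then push the wooden sled along its rail, towards the saw, until its spring plunger clicks into the next station; the station is hidden inside the rail, so feel for it and do not force the sled past it. With the sled sitting in the station, twist the mushroom clockwise until it pops back up, and let go. Do not shift the sled before the stop is latched, and leave the other things on the bench where they are.

Things in the scene. Friction and masses are not known exactly. Their poses are not given: they have to be found in the camera images.
- rail: Fixed aluminium rail, 50 mm wide, 500 mm long, top 50 mm above the bench, on a plywood board 100 mm wide and 600 mm long; a grey motor saw stands at its +y end, blade raised (lowest part 125 mm up, nothing of it nearer than 110 mm on the +y side of the origin). Origin: on the bench under the rail's middle. The sled travels along the rail's own +y, towards the saw.
- sled_push (a point): Middle of the rear (rail's -y) upright face of the oak block at the sled's rear: the face to push on, square to the rail, 80 mm wide, from 66 to 116 mm above the bench (this point: 91 mm). Behind it lies only the rail, 50 mm high. Sled: plywood, 80 x 200 mm, a dark fretboard blank under two oak bars with wing nuts; it can only slide along the rail.
- sled (a joint): Slide along the rail's +y, m; starts at 0 to 0.03, ends at 0.215. Pushing it along at 30 mm/s takes 3 to 6 N. One station lies ahead, unseen, anywhere from 0.085 to 0.16. There the sprung plunger drops into a steep notch and the push force rises at once: up to 12 N the sled stays put within 2 mm, at about 18 N it is forced out over the far side. Let go, it centres itself in the notch.
- plunger (a joint): Height of the sled's sprung index plunger, m: about 0.005 while it rides on the bar inside the rail (at the start, and past the station), 0 to -0.001 when fully dropped into the station. Its dark steel knob, 32 mm across, stands in the middle of the sled just ahead of the rear oak block and sinks with it; leave it alone.
- plunger_top (a point): Centre of the top face of the plunger knob, 92 mm above the bench when seated in the station, 97 mm when not.
- stopbox: Fixed grey stop box, 80 x 100 mm (its x, y), 60 mm high, between the robot and the rail. Origin: on the bench under its middle; the mushroom's axis passes through it. A white glue bottle (120 mm high, 52 mm wide) stands about 115 mm to its +y side, an oak block with a wing nut (45 x 50, 76 mm high) about 115 mm to its -y side.
- stop_top (a point): Centre of the top of the red mushroom: head 57 mm across and 24 mm high, its top 102 mm above the bench when up and about 94 mm when latched. Grip it round its sides from above; it must be turned about its vertical axis.
- stop_press (a joint): How far the mushroom is pressed down, m: 0 up, about 0.0075 latched, 0.0105 the bottom of its travel. Pressing takes about 12 N, then it snaps through; pressed to the bottom and released it stays latched at 0.0075. A spring pushes it up by 1.5 N (up) to 4 N (down).
- stop_turn (a joint): Turn of the mushroom, rad: 0 at rest, growing clockwise seen from above, to a stop at 0.95. Turned by 0.7 or more while latched it comes free and springs up as soon as the fingers let it; it then turns back to 0 by itself (a weak spring, under 0.05 N m).
Not all that is in view belongs to the job. Leave any green look-alike of the stopbox alone.

How it is judged:
By the outcome, as a careful person would: the job done as asked, in the order asked, and still so for the second after the job is handed in, with the robot touching nothing.
It also fails if it takes over 53 s, if anything falls off the work surface, if the arm or the gripper's body presses on something with over 40 N, if the wrist force passes 120 N, or if a joint passes its speed limit or range.

### The arm

A 6-joint arm with a two-finger parallel gripper is mounted at the origin on the work surface. World frame = base frame: x ahead of the robot, y to its left, z up, the work surface at z = 0. Lengths are in m, angles in rad, forces in N, time in s.
With the tool pointing down it reaches from about 0.25 to 0.775 m from the base axis. Payload 4 kg.
Tool frame: the origin (TCP) lies at the very end of the fingers, on their centre line; the grasp point (between the pads) lies 19 mm behind it; z points along the fingers, y is the direction in which the jaws open and shut (so a half turn about z gives the same grasp; the last joint's range is limited). The gripper opens to 85 mm and grips with 20 to 120 N. Pads are 22 mm wide; open, the fingers measure 114 mm over their backs; the gripper's body (76 mm by 85 mm) begins 54 mm behind the grasp point. The pads swing forward as they close: fully open they stand 13 mm farther back than shut.
Start: joints at [-1.418, 0.087, 1.371, -0, 1.684, -0.103], TCP at [0.139, -0.532, 0.231] pointing down, gripper open.
Joint ranges: [-3.1, 3.1], [-0.76, 2.03], [0.27, 2.55], [-1.08, 4.22], [0.17, 2.65], [-2.57, 2.57]. Speed limits (rad/s): [2.79, 2.79, 3.14, 3.14, 3.14, 3.14].

### API

Orientations are given as a rotation vector (axis times angle).
In Python, from plant import ctrl gives the robot as it stands.
- The arm moves only by the shell command python3 -m pendant 'ROWS' [FORCE]. ROWS is JSON, a list of rows, each a list of 3 entries, a list of its own where there are three numbers: the opening in per cent of the stroke, from 0 (shut) to 100 (fully open), then the shift along the tool's x, y, z in mm, then the turn, a rotation vector about the tool's x, y, z in rad. In form: [[gripper, [x, y, z], [ax, ay, az]], ...]. A call has exactly 5 rows; each row shifts and turns the commanded pose from where the row before left it, along the tool's axes as they then stand; what a row does not reach is not made up. A row lasts 1/12 s, in which the tool goes at most 41.7 mm and 7.16 degrees, less where a joint would pass 70% of its speed; a pose out of reach is approached as far as the arm can. A call with a gripper value outside its range is refused whole. The fingers move at their own pace and stop on an object; FORCE is the grip in N (left out, the last holds). Time passes only in rows, so rows that do not move let the fingers close, or fill a call up. It gives the time, the measured TCP pose, the force and the opening at its end, in the units of the state.
- ctrl.get_obs(): the state, without advancing time (a new reading comes with each control period).
- ctrl.capture(name): name is "side" or "top" or "wrist"; returns the picture (384x512x3 uint8, red, green, blue); there is no depth.
- ctrl.camera_info(name): a dict with "fx", "fy", "cx", "cy" (pixels), "R" (3x3) and "t" (3): a world point X has camera coordinates R X + t; the wrist camera has in their place "T_tool_cam" (4x4, takes a point from camera to tool coordinates, whose origin is the TCP and whose axes are the flange's). Camera axes: x right, y down, z forward; pixel columns grow to the right and rows downward; lengths in m; the calibration is good to about 2 mm. The wrist camera is an equidistant fisheye: a pixel r from the principal point sees the ray r / f radians off the axis. A picture is of the moment at which its call begins: read the wrist's pose just before it. camera_info takes no time and is no camera call.
- ctrl.finish_job(): hands the job in, once; it reports no verdict.
Trained networks look in the newest picture that a camera, given by its name, has taken for a name from the list of things; names that differ only in an ending like _2 or _b are one class to them, and where a whole thing is asked for, a point or a joint stands for the part that bears it (a point fixed in the world has none). Each returns a list of dicts, best first, with "confidence" (0 to 1); they miss things now and then, are a little off and sometimes report something else, mostly with a low value. They report only what shows in the picture. A call takes as long as a camera call. They do not tell look-alikes from the thing itself.
- ctrl.boxes_of(camera, name): "xy" ([column, row] in pixels, amid what is visible of it).
- ctrl.mark_of(camera, name): "xy" ([column, row] in pixels: a listed point, or the origin of a listed thing).
The state is a dict: "clock": time; "joint_positions": joint angles; "dq": joint speeds; "joint_efforts": joint torques, N m; "tcp_pos": TCP position; "ee_rot": TCP orientation; "force": force on the tool from outside, world axes, zero at the start; "moment": the same for the moment, N m; "gripper_width": opening from 0.0 (shut) to 1.0 (fully open).
Only numpy, scipy, OpenCV 4.12 (cv2) and the standard library are available. Lean on these libraries where they do the work, as an engineer would, in place of code of your own. Each camera call takes 0.05 s, during which the arm holds its last target. There are 200 camera calls.

## Working session

There is one attempt and no reset: what is moved stays moved. The work goes in short steps, Python scripts to look and compute and a shell command to move; the robot and the scene stay as the last step left them, time stands still between calls to the robot, and variables do not carry over. Pictures are saved under pics/ and viewed, about 8 in all and at most 12, crops included, and the job is handed in when it is done.

```bash
mkdir -p pics; ls; cat > h.py <<'E'
import numpy as np, cv2
from scipy.spatial.transform import Rotation as Rn
from plant import ctrl
def ray(cam,uv,obs=None):
    c=ctrl.camera_info(cam); u=np.array(uv,float)
    d=np.array([(u[0]-c['cx'])/c['fx'],(u[1]-c['cy'])/c['fy']])
    if cam=='wrist':
        th=np.hypot(*d); d3=np.array([*(d/max(th,1e-9)*np.sin(th)),np.cos(th)])
        T=np.array(c['T_tool_cam']); R=Rn.from_rotvec(obs['ee_rot']).as_matrix()
        return R@T[:3,3]+np.array(obs['tcp_pos']), R@T[:3,:3]@d3
    R=np.array(c['R']);t=np.array(c['t'])
    return -R.T@t, R.T@np.array([*d,1])
def atz(cam,uv,z,obs=None):
    o,d=ray(cam,uv,obs); return o+d*(z-o[2])/d[2]
Z=dict(stop_top=.102,sled_push=.091,plunger_top=.097,rail=0,stopbox=0)
E
python3 - <<'E'
from h import *
o=ctrl.get_obs(); print(o['clock'],o['tcp_pos'],o['ee_rot'],o['force'])
for cam in ['top','side']:
    im=ctrl.capture(cam); cv2.imwrite(f'pics/{cam}0.png',im[:,:,::-1])
    for n in Z:
        for m in ctrl.mark_of(cam,n)[:3]: print(cam,n,np.round(m['xy'],1),round(m['confidence'],2),np.round(atz(cam,m['xy'],Z[n]),4))
print(ctrl.get_obs()['clock'])
a=cv2.imread('pics/top0.png');b=cv2.imread('pics/side0.png')
cv2.imwrite('pics/a.png',cv2.resize(np.hstack([a,b]),(800,300),interpolation=cv2.INTER_AREA))
E
```

```text
pics
0.0 [ 0.13907896 -0.53159322  0.23011354] [-3.11368023e+00 -4.00464347e-01  7.38941881e-05] [-0.0203972   0.22748185 -0.11669572]
top stop_top [157.6 263. ] 0.81 [0.3268 0.1737 0.102 ]
top stop_top [331.2 275.7] 0.77 [ 0.3025 -0.1833  0.102 ]
top stop_top [278.9 204.3] 0.7 [ 0.4488 -0.076   0.102 ]
top sled_push [314.8 140.6] 0.92 [ 0.5863 -0.1533  0.091 ]
top plunger_top [282.8 140.9] 0.43 [ 0.5841 -0.0846  0.097 ]
top rail [217.7 141.8] 0.98 [0.6016 0.0628 0.    ]
top rail [273.5 207.1] 0.73 [ 0.4489 -0.0681  0.    ]
top stopbox [163.7 262.6] 0.92 [0.3211 0.1824 0.    ]
top stopbox [325.6 267.4] 0.68 [ 0.3118 -0.187   0.    ]
top stopbox [274.7 204.9] 0.56 [ 0.454  -0.0708  0.    ]
side stop_top [318.7 287.6] 0.82 [0.3249 0.1849 0.102 ]
side stop_top [361.7 137.5] 0.69 [ 0.3048 -0.1892  0.102 ]
side stop_top [279.9 158. ] 0.55 [ 0.445  -0.0824  0.102 ]
side plunger_top [211.  142.5] 0.76 [ 0.5877 -0.0986  0.097 ]
side rail [178.2 231.9] 0.62 [0.6024 0.0595 0.    ]
side stopbox [210.3 144.9] 0.73 [ 0.6357 -0.2095  0.    ]
side stopbox [353.3 174.5] 0.7 [ 0.307  -0.1951  0.    ]
side stopbox [313.  326.2] 0.64 [0.324  0.1847 0.    ]
0.6
```

View pics/top0.png

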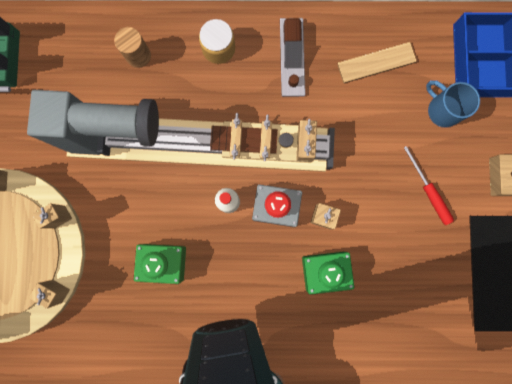

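View pics/side0.png

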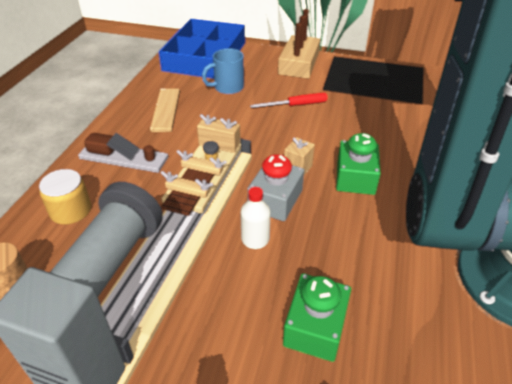

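The candidates for the stop in the top view are red (278,204), green look-alikes (153,264) and (331,272), and the bottle's red cap (226,198). I choose the grey box with the red mushroom at (278,204), which lies between the robot and the rail with the bottle and the oak block on either side. I'll move above it and check in a close wrist view.

```bash
python3 -m pendant '[[0,[27,-24,0],[0,0,0]],[0,[27,-24,0],[0,0,0]],[0,[27,-24,0],[0,0,0]],[0,[27,-24,0],[0,0,0]],[0,[27,-24,0],[0,0,0]]]' 40
python3 -m pendant '[[0,[27,-24,0],[0,0,0]],[0,[27,-24,0],[0,0,0]],[0,[27,-24,0],[0,0,0]],[0,[27,-24,0],[0,0,0]],[0,[27,-24,0],[0,0,0]]]'
python3 -m pendant '[[0,[27,-24,0],[0,0,0]],[0,[27,-24,0],[0,0,0]],[0,[27,-24,0],[0,0,0]],[0,[0,0,0],[0,0,0.12]],[0,[0,0,0],[0,0,0.12]]]'
cat >> h.py <<'E'
def look(name,names=('stop_top','sled_push','plunger_top'),view=False,z={}):
    o=ctrl.get_obs(); im=ctrl.capture('wrist'); cv2.imwrite(f'pics/{name}.png',im[:,:,::-1])
    for n in names:
        for m in ctrl.mark_of('wrist',n)[:2]: print(n,np.round(m['xy'],1),round(m['confidence'],2),np.round(atz('wrist',m['xy'],z.get(n,Z[n]),o),4))
def to(p,yaw=None):
    o=ctrl.get_obs(); R=Rn.from_rotvec(o['ee_rot']).as_matrix()
    print('t',round(o['clock'],2),'tcp',np.round(o['tcp_pos'],4),'yaw x',round(np.arctan2(R[1,0],R[0,0]),3),'tilt',np.round(R[:2,2],3),'F',np.round(o['force'],1),'w',round(o['gripper_width'],2))
    print('tool shift mm',np.round(1000*R.T@(np.array(p)-o['tcp_pos']),1))
E
python3 - <<'E'
from h import *
to([.447,-.079,.115]); look('w1')
c=ctrl.camera_info('wrist'); print(np.round(c['T_tool_cam'],3), c['fx'],c['cx'])
E
```

```text
clock: 1.02
tcp_pos: [0.24, -0.3805, 0.2314]
ee_rot: [3.116, 0.399, 0.0]
force: [1.7, -0.1, 0.5]
gripper_width: 0.3
clock: 1.43
tcp_pos: [0.3402, -0.23, 0.2316]
ee_rot: [3.115, 0.4, 0.001]
force: [1.3, -0.8, -0.5]
gripper_width: -0.0
clock: 1.85
tcp_pos: [0.4007, -0.1393, 0.2315]
ee_rot: [3.141, 0.024, 0.0]
force: [0.3, 0.1, 0.3]
gripper_width: -0.002
t 1.85 tcp [ 0.4007 -0.1393  0.2315] yaw x 0.015 tilt [ 0. -0.] F [0.3 0.1 0.3] w -0.0
tool shift mm [ 47.2 -59.6 116.5]
stop_top [189.6 127.5] 0.78 [ 0.4502 -0.0774  0.102 ]
stop_top [298.9 266.9] 0.67 [ 0.3008 -0.1886  0.102 ]
[[-0.    -0.947 -0.322  0.083]
 [ 1.    -0.    -0.     0.001]
 [ 0.    -0.322  0.947 -0.143]
 [ 0.     0.     0.     1.   ]] 297.3186396354542 256.0970062894099
```

View pics/w1.png

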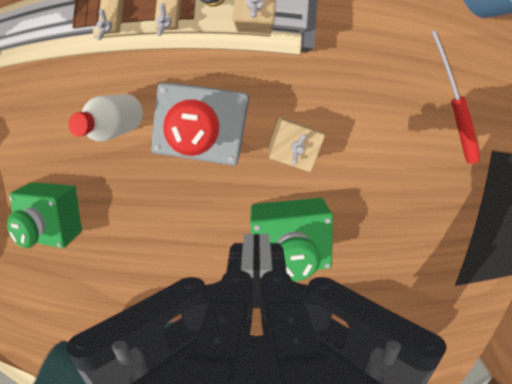

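The red mushroom on the grey box is at (190,127), confirmed. I'll move to just above it.

```bash
python3 -m pendant '[[0,[16,-20,20],[0,0,0]],[0,[16,-20,20],[0,0,0]],[0,[17,-20,20],[0,0,0]],[0,[0,0,25],[0,0,0.075]],[0,[0,0,20],[0,0,0]]]'
python3 - <<'E'
from h import *
to([.449,-.078,.102]); look('w2',('stop_top','sled_push'))
m=[atz(c,ctrl.mark_of(c,'stop_top')[0]['xy'],.102) for c in ()]
E
```

```text
clock: 2.47
tcp_pos: [0.4479, -0.0802, 0.1247]
ee_rot: [-3.14, 0.091, 0.001]
force: [-0.1, -0.7, -1.3]
gripper_width: -0.001
t 2.47 tcp [ 0.4479 -0.0802  0.1247] yaw x -0.058 tilt [-0.001  0.   ] F [-0.1 -0.7 -1.3] w -0.0
tool shift mm [ 1.  -2.3 22.7]
stop_top [ 21.5 329.5] 0.88 [0.3266 0.1833 0.102 ]
stop_top [247.  229.2] 0.58 [ 0.4481 -0.0753  0.102 ]
sled_push [365.8   3.9] 0.71 [ 0.5853 -0.1558  0.091 ]
```

```bash
python3 -m pendant '[[0,[1,-3,10],[0,0,0]],[0,[0,0,9],[0,0,0]],[0,[0,0,5],[0,0,0]],[0,[0,0,3],[0,0,0]],[0,[0,0,3],[0,0,0]]]'
python3 -m pendant '[[0,[0,0,2],[0,0,0]],[0,[0,0,1],[0,0,0]],[0,[0,0,0],[0,0,0]],[0,[0,0,0],[0,0,0]],[0,[0,0,0],[0,0,0]]]'
```

```text
clock: 3.03
tcp_pos: [0.449, -0.078, 0.0974]
ee_rot: [3.14, -0.093, 0.0]
force: [-4.3, 1.1, 9.5]
gripper_width: 0.003
clock: 3.45
tcp_pos: [0.4492, -0.0779, 0.0934]
ee_rot: [3.14, -0.093, 0.001]
force: [-0.2, 0.3, 1.1]
gripper_width: -0.0
```

```bash
python3 -m pendant '[[0,[0,0,1],[0,0,0]],[0,[0,0,1],[0,0,0]],[0,[0,0,1],[0,0,0]],[0,[0,0,0],[0,0,0]],[0,[0,0,0],[0,0,0]]]'
```

```text
clock: 3.87
tcp_pos: [0.4492, -0.0779, 0.0906]
ee_rot: [3.14, -0.093, 0.001]
force: [-1.2, -1.0, 3.1]
gripper_width: -0.001
```

```bash
python3 -m pendant '[[0,[0,0,1],[0,0,0]],[0,[0,0,1],[0,0,0]],[0,[0,0,0],[0,0,0]],[0,[0,0,0],[0,0,0]],[0,[0,0,0],[0,0,0]]]'
```

```text
clock: 4.28
tcp_pos: [0.4493, -0.078, 0.0894]
ee_rot: [3.14, -0.093, 0.001]
force: [-2.9, 0.4, 7.7]
gripper_width: -0.003
```

```bash
python3 -m pendant '[[0,[0,0,1],[0,0,0]],[0,[0,0,0.5],[0,0,0]],[0,[0,0,-15],[0,0,0]],[0,[0,20,-35],[0,0,0]],[0,[10,30,-25],[0,0,0]]]'
python3 -m pendant '[[0,[10,30,-15],[0,0,0]],[0,[20,30,0],[0,0,0]],[0,[25,20,0],[0,0,0]],[0,[0,0,0],[0,0,0]],[0,[0,0,0],[0,0,0]]]'
python3 - <<'E'
from h import *
to([.585,-.20,.085]); look('w3',('stop_top','sled_push','plunger_top','rail'),z={'stop_top':.094})
ctrl.capture('side')
for n in ('stop_top',):
  for m in ctrl.mark_of('side',n): print(m['xy'],[np.round(atz('side',m['xy'],z),4) for z in (.094,.102)])
cv2.imwrite('pics/s3.png',cv2.resize(ctrl.capture('side')[100:260,180:400,::-1],(660,480)))
E
```

```text
clock: 4.7
tcp_pos: [0.455, -0.1264, 0.1623]
ee_rot: [-3.138, 0.087, 0.002]
force: [2.1, 0.1, -0.1]
gripper_width: -0.001
clock: 5.12
tcp_pos: [0.5063, -0.212, 0.1748]
ee_rot: [-3.138, 0.095, 0.004]
force: [-0.5, 0.7, -0.2]
gripper_width: 0.0
t 5.12 tcp [ 0.5063 -0.212   0.1748] yaw x -0.061 tilt [-0.003  0.002] F [-0.5  0.7 -0.2] w 0.0
tool shift mm [ 78.1 -16.6  89.6]
stop_top [117.1 259.9] 0.91 [ 0.4482 -0.0744  0.094 ]
stop_top [  1.2 323.6] 0.9 [0.3131 0.2001 0.094 ]
sled_push [173. 104.] 0.68 [ 0.5846 -0.1531  0.091 ]
plunger_top [100.4 110.2] 0.65 [ 0.5882 -0.0917  0.097 ]
rail [ 41.  114.4] 0.97 [0.5975 0.0584 0.    ]
[322.6, 288.7] [array([0.3195, 0.1794, 0.094 ]), array([0.3193, 0.1852, 0.102 ])]
[359.4, 140.9] [array([ 0.3079, -0.1878,  0.094 ]), array([ 0.3079, -0.1767,  0.102 ])]
[279.8, 161.5] [array([ 0.4447, -0.0819,  0.094 ]), array([ 0.4427, -0.0723,  0.102 ])]
```

View pics/w3.png

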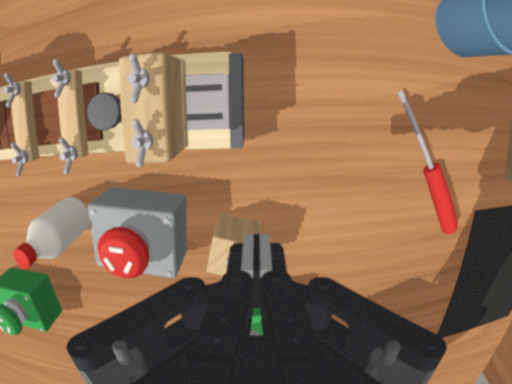

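View pics/s3.png

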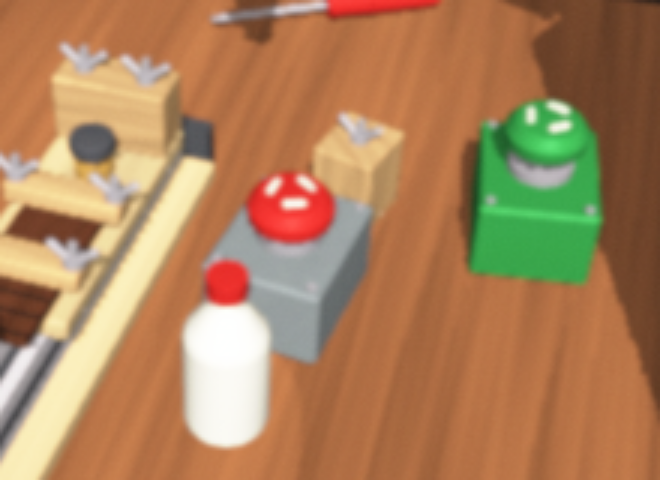

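The mushroom now sits visibly low on its box in the side crop at (290,215), and its mark dropped 3.5 px, so it is latched. In the wrist view the sled's rear face is at (173,104). I'll go behind the sled.

```bash
python3 -m pendant '[[0,[25,-2,5],[0,0,0]],[0,[25,-3,15],[0,0,0]],[0,[25,-2,25],[0,0,0]],[0,[0,0,25],[0,0,0]],[0,[0,0,22],[0,0,0]]]'
python3 -m pendant '[[0,[0,-10,0],[0,0,0]],[0,[0,-10,0],[0,0,0]],[0,[0,-5,0],[0,0,0]],[0,[0,-2,0],[0,0,0]],[0,[0,0,0],[0,0,0]]]'
python3 - <<'E'
from h import *
to([.585,-.154,.082]); look('w4',('sled_push','plunger_top'))
E
```

```text
clock: 5.93
tcp_pos: [0.5823, -0.2081, 0.0833]
ee_rot: [-3.14, 0.091, 0.0]
force: [-0.5, -1.0, -0.5]
gripper_width: -0.0
clock: 6.35
tcp_pos: [0.5843, -0.1814, 0.0876]
ee_rot: [3.139, -0.091, 0.007]
force: [-0.2, 0.3, -0.3]
gripper_width: 0.0
t 6.35 tcp [ 0.5843 -0.1814  0.0876] yaw x -0.058 tilt [ 0.004 -0.002] F [-0.2  0.3 -0.3] w 0.0
tool shift mm [ -0.9 -27.4   5.6]
sled_push [205.1 252.6] 0.64 [ 0.5843 -0.154   0.091 ]
plunger_top [104.  252.9] 0.75 [ 0.5878 -0.0944  0.097 ]
```

```bash
python3 -m pendant '[[0,[0,-3,1],[0,0,0]],[0,[0,-3,1],[0,0,0]],[0,[0,-2.5,1],[0,0,0]],[0,[0,-2.5,0],[0,0,0]],[0,[0,-2.5,0],[0,0,0]]]'
python3 -m pendant '[[0,[0,-2.5,0],[0,0,0]],[0,[0,-2.5,0],[0,0,0]],[0,[0,-2.5,0],[0,0,0]],[0,[0,-2.5,0],[0,0,0]],[0,[0,-2.5,0],[0,0,0]]]'
python3 -m pendant '[[0,[0,-2.5,0],[0,0,0]],[0,[0,-2.5,0],[0,0,0]],[0,[0,-2.5,0],[0,0,0]],[0,[0,-2.5,0],[0,0,0]],[0,[0,-2.5,0],[0,0,0]]]'
```

```text
clock: 6.92
tcp_pos: [0.5837, -0.1681, 0.0815]
ee_rot: [-3.14, 0.093, 0.001]
force: [-0.3, 0.2, -0.1]
gripper_width: 0.001
clock: 7.33
tcp_pos: [0.5844, -0.1561, 0.0816]
ee_rot: [3.14, -0.093, -0.001]
force: [0.2, -3.8, -1.1]
gripper_width: 0.003
clock: 7.75
tcp_pos: [0.5851, -0.1431, 0.0815]
ee_rot: [-3.14, 0.093, 0.001]
force: [-1.0, -4.1, -2.3]
gripper_width: -0.003
```

```bash
python3 -m pendant '[[0,[0,-2.5,0],[0,0,0]],[0,[0,-2.5,0],[0,0,0]],[0,[0,-2.5,0],[0,0,0]],[0,[0,-2.5,0],[0,0,0]],[0,[0,-2.5,0],[0,0,0]]]'
python3 -m pendant '[[0,[0,-2.5,0],[0,0,0]],[0,[0,-2.5,0],[0,0,0]],[0,[0,-2.5,0],[0,0,0]],[0,[0,-2.5,0],[0,0,0]],[0,[0,-2.5,0],[0,0,0]]]'
python3 -m pendant '[[0,[0,-1,0],[0,0,0]],[0,[0,-1,0],[0,0,0]],[0,[0,-1,0],[0,0,0]],[0,[0,-0.5,0],[0,0,0]],[0,[0,-0.5,0],[0,0,0]]]'
python3 - <<'E'
from h import *
to([.59,-.1,.082]); look('w5',('sled_push','plunger_top'))
E
```

```text
clock: 8.17
tcp_pos: [0.5859, -0.1307, 0.0818]
ee_rot: [3.14, -0.093, -0.001]
force: [-3.3, -4.1, -2.8]
gripper_width: 0.005
clock: 8.58
tcp_pos: [0.5867, -0.1183, 0.0818]
ee_rot: [3.14, -0.093, -0.0]
force: [-3.2, -3.5, -1.8]
gripper_width: 0.002
clock: 9.0
tcp_pos: [0.5873, -0.1144, 0.082]
ee_rot: [3.14, -0.093, 0.001]
force: [-1.7, -2.6, 0.1]
gripper_width: 0.004
t 9.0 tcp [ 0.5873 -0.1144  0.082 ] yaw x -0.059 tilt [ 0.001 -0.   ] F [-1.7 -2.6  0.1] w 0.0
tool shift mm [  1.8 -14.5   0. ]
sled_push [231.2 259.3] 0.56 [ 0.5859 -0.1018  0.091 ]
plunger_top [118.2 260.5] 0.56 [ 0.5894 -0.0391  0.097 ]
```

The sled has moved about 50 mm. From here I'll use 4 mm feeler calls, with a force check between them that stops the chain when the push force rises.

```bash
ok(){ python3 -c "
import sys
from plant import ctrl
o=ctrl.get_obs();print(o['clock'].__round__(2),o['tcp_pos'].round(4) if hasattr(o['tcp_pos'],'round') else o['tcp_pos'],[round(float(f),1) for f in o['force']])
sys.exit(o['force'][1]<-7)"; }
python3 -m pendant '[[0,[0,-0.8,0],[0,0,0]],[0,[0,-0.8,0],[0,0,0]],[0,[0,-0.8,0],[0,0,0]],[0,[0,-0.8,0],[0,0,0]],[0,[0,-0.8,0],[0,0,0]]]' >/dev/null; ok || exit
python3 -m pendant '[[0,[0,-0.8,0],[0,0,0]],[0,[0,-0.8,0],[0,0,0]],[0,[0,-0.8,0],[0,0,0]],[0,[0,-0.8,0],[0,0,0]],[0,[0,-0.8,0],[0,0,0]]]' >/dev/null; ok || exit
python3 -m pendant '[[0,[0,-0.8,0],[0,0,0]],[0,[0,-0.8,0],[0,0,0]],[0,[0,-0.8,0],[0,0,0]],[0,[0,-0.8,0],[0,0,0]],[0,[0,-0.8,0],[0,0,0]]]' >/dev/null; ok || exit
python3 -m pendant '[[0,[0,-0.8,0],[0,0,0]],[0,[0,-0.8,0],[0,0,0]],[0,[0,-0.8,0],[0,0,0]],[0,[0,-0.8,0],[0,0,0]],[0,[0,-0.8,0],[0,0,0]]]' >/dev/null; ok || exit
python3 -m pendant '[[0,[0,-0.8,0],[0,0,0]],[0,[0,-0.8,0],[0,0,0]],[0,[0,-0.8,0],[0,0,0]],[0,[0,-0.8,0],[0,0,0]],[0,[0,-0.8,0],[0,0,0]]]' >/dev/null; ok || exit
python3 -m pendant '[[0,[0,-0.8,0],[0,0,0]],[0,[0,-0.8,0],[0,0,0]],[0,[0,-0.8,0],[0,0,0]],[0,[0,-0.8,0],[0,0,0]],[0,[0,-0.8,0],[0,0,0]]]' >/dev/null; ok || exit
echo end
```

```text
9.57 [ 0.5875 -0.1105  0.082 ] [-1.4, -3.3, 1.3]False
```

```bash
cat > ok.py <<'E'
import sys
from plant import ctrl
o=ctrl.get_obs();print(round(o['clock'],2),[round(float(p),4) for p in o['tcp_pos']],[round(float(f),1) for f in o['force']])
sys.exit(int(o['force'][1]<-7))
E
ok(){ python3 ok.py; }
python3 -m pendant '[[0,[0,-0.8,0],[0,0,0]],[0,[0,-0.8,0],[0,0,0]],[0,[0,-0.8,0],[0,0,0]],[0,[0,-0.8,0],[0,0,0]],[0,[0,-0.8,0],[0,0,0]]]' >/dev/null; ok || exit
python3 -m pendant '[[0,[0,-0.8,0],[0,0,0]],[0,[0,-0.8,0],[0,0,0]],[0,[0,-0.8,0],[0,0,0]],[0,[0,-0.8,0],[0,0,0]],[0,[0,-0.8,0],[0,0,0]]]' >/dev/null; ok || exit
python3 -m pendant '[[0,[0,-0.8,0],[0,0,0]],[0,[0,-0.8,0],[0,0,0]],[0,[0,-0.8,0],[0,0,0]],[0,[0,-0.8,0],[0,0,0]],[0,[0,-0.8,0],[0,0,0]]]' >/dev/null; ok || exit
python3 -m pendant '[[0,[0,-0.8,0],[0,0,0]],[0,[0,-0.8,0],[0,0,0]],[0,[0,-0.8,0],[0,0,0]],[0,[0,-0.8,0],[0,0,0]],[0,[0,-0.8,0],[0,0,0]]]' >/dev/null; ok || exit
python3 -m pendant '[[0,[0,-0.8,0],[0,0,0]],[0,[0,-0.8,0],[0,0,0]],[0,[0,-0.8,0],[0,0,0]],[0,[0,-0.8,0],[0,0,0]],[0,[0,-0.8,0],[0,0,0]]]' >/dev/null; ok || exit
python3 -m pendant '[[0,[0,-0.8,0],[0,0,0]],[0,[0,-0.8,0],[0,0,0]],[0,[0,-0.8,0],[0,0,0]],[0,[0,-0.8,0],[0,0,0]],[0,[0,-0.8,0],[0,0,0]]]' >/dev/null; ok || exit
echo end
```

```text
9.98 [0.5877, -0.1065, 0.082] [-1.2, -3.5, 1.0]
10.4 [0.5879, -0.1025, 0.082] [-0.9, -2.6, 2.3]
10.82 [0.5882, -0.0985, 0.0819] [-1.3, -2.3, 2.5]
11.23 [0.5884, -0.0945, 0.0819] [-0.8, -3.2, 2.4]
11.65 [0.5886, -0.0905, 0.0818] [0.8, -3.0, 1.8]
12.07 [0.5888, -0.0865, 0.0818] [-0.6, -2.4, 2.3]
end
```

```bash
ok(){ python3 ok.py; }
python3 -m pendant '[[0,[0,-0.8,0],[0,0,0]],[0,[0,-0.8,0],[0,0,0]],[0,[0,-0.8,0],[0,0,0]],[0,[0,-0.8,0],[0,0,0]],[0,[0,-0.8,0],[0,0,0]]]' >/dev/null; ok || exit
python3 -m pendant '[[0,[0,-0.8,0],[0,0,0]],[0,[0,-0.8,0],[0,0,0]],[0,[0,-0.8,0],[0,0,0]],[0,[0,-0.8,0],[0,0,0]],[0,[0,-0.8,0],[0,0,0]]]' >/dev/null; ok || exit
python3 -m pendant '[[0,[0,-0.8,0],[0,0,0]],[0,[0,-0.8,0],[0,0,0]],[0,[0,-0.8,0],[0,0,0]],[0,[0,-0.8,0],[0,0,0]],[0,[0,-0.8,0],[0,0,0]]]' >/dev/null; ok || exit
python3 -m pendant '[[0,[0,-0.8,0],[0,0,0]],[0,[0,-0.8,0],[0,0,0]],[0,[0,-0.8,0],[0,0,0]],[0,[0,-0.8,0],[0,0,0]],[0,[0,-0.8,0],[0,0,0]]]' >/dev/null; ok || exit
python3 -m pendant '[[0,[0,-0.8,0],[0,0,0]],[0,[0,-0.8,0],[0,0,0]],[0,[0,-0.8,0],[0,0,0]],[0,[0,-0.8,0],[0,0,0]],[0,[0,-0.8,0],[0,0,0]]]' >/dev/null; ok || exit
python3 -m pendant '[[0,[0,-0.8,0],[0,0,0]],[0,[0,-0.8,0],[0,0,0]],[0,[0,-0.8,0],[0,0,0]],[0,[0,-0.8,0],[0,0,0]],[0,[0,-0.8,0],[0,0,0]]]' >/dev/null; ok || exit
python3 -m pendant '[[0,[0,-0.8,0],[0,0,0]],[0,[0,-0.8,0],[0,0,0]],[0,[0,-0.8,0],[0,0,0]],[0,[0,-0.8,0],[0,0,0]],[0,[0,-0.8,0],[0,0,0]]]' >/dev/null; ok || exit
python3 -m pendant '[[0,[0,-0.8,0],[0,0,0]],[0,[0,-0.8,0],[0,0,0]],[0,[0,-0.8,0],[0,0,0]],[0,[0,-0.8,0],[0,0,0]],[0,[0,-0.8,0],[0,0,0]]]' >/dev/null; ok || exit
echo end
```

```text
12.48 [0.589, -0.0825, 0.0818] [0.7, -3.3, 2.0]
12.9 [0.5889, -0.0778, 0.0813] [0.8, -1.3, 0.2]
13.32 [0.5893, -0.0742, 0.0816] [0.8, 0.9, -0.1]
13.73 [0.5897, -0.0705, 0.0818] [0.1, 0.0, 0.6]
14.15 [0.5897, -0.0702, 0.0819] [-1.3, -11.3, 0.2]
```

The push force fell to about 0 as the plunger dropped in, then rose at once to 11 N with the sled held. I'll back off and check.

```bash
python3 -m pendant '[[0,[0,3,0],[0,0,0]],[0,[0,7,0],[0,0,0]],[0,[0,15,-5],[0,0,0]],[0,[0,15,-30],[0,0,0]],[0,[-10,10,-35],[0,0,0]]]'
python3 -m pendant '[[80,[-30,0,-20],[0,0,0]],[80,[-38,0,0],[0,0,0]],[80,[-38,0,0],[0,0,0]],[80,[-10,0,0],[0,0,0]],[80,[0,0,0],[0,0,0]]]' 
python3 - <<'E'
from h import *
to([.4485,-.076,.15]); look('w6',('stop_top','sled_push','plunger_top'),z={'stop_top':.094})
im=ctrl.capture('side')
for n in ('plunger_top','stop_top'):
  for m in ctrl.mark_of('side',n): print(n,m['xy'],[np.round(atz('side',m['xy'],z),4) for z in (.092,.097)])
cv2.imwrite('pics/s6.png',cv2.resize(im[100:260,150:370,::-1],(660,480)))
E
```

```text
clock: 14.57
tcp_pos: [0.5757, -0.1171, 0.1492]
ee_rot: [-3.139, 0.093, 0.01]
force: [0.2, 0.3, 0.9]
gripper_width: -0.001
clock: 14.98
tcp_pos: [0.4591, -0.1093, 0.1724]
ee_rot: [3.14, -0.095, 0.001]
force: [0.6, 0.7, 0.5]
gripper_width: 0.703
t 14.98 tcp [ 0.4591 -0.1093  0.1724] yaw x -0.061 tilt [ 0.001 -0.   ] F [0.6 0.7 0.5] w 0.7
tool shift mm [-12.6 -32.6  22.4]
stop_top [215.8 211. ] 0.89 [ 0.4495 -0.0766  0.094 ]
stop_top [ 30.  310.7] 0.85 [0.3154 0.1968 0.094 ]
sled_push [174.7  37.3] 0.94 [ 0.5895 -0.0566  0.091 ]
sled_push [96.3 58.8] 0.21 [0.5845 0.0121 0.091 ]
plunger_top [103.8  46.5] 0.69 [0.592  0.0011 0.097 ]
plunger_top [187.6, 178.8] [array([0.5941, 0.0094, 0.092 ]), array([0.5916, 0.0145, 0.097 ])]
stop_top [322.5, 290.1] [array([0.3192, 0.1804, 0.092 ]), array([0.3191, 0.184 , 0.097 ])]
stop_top [277.3, 161.9] [array([ 0.4495, -0.0819,  0.092 ]), array([ 0.4482, -0.0759,  0.097 ])]
stop_top [361.4, 139.2] [array([ 0.3046, -0.1974,  0.092 ]), array([ 0.3047, -0.1904,  0.097 ])]
```

View pics/s6.png

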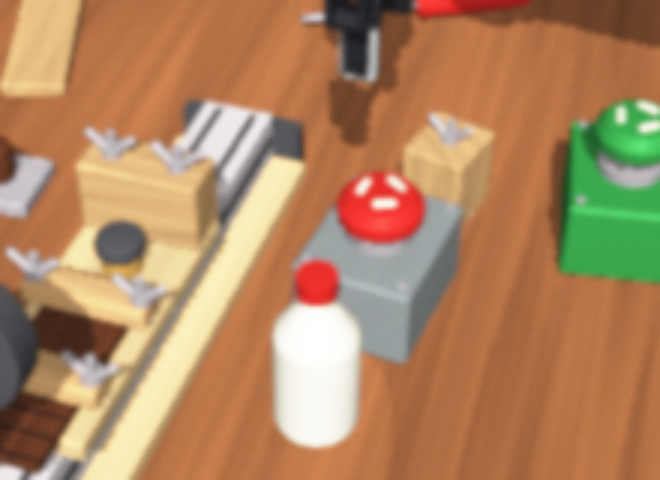

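The knob at (120,243) has sunk and the sled stands in the station, with the mushroom still low. Next I'll grip and twist.

```bash
python3 -m pendant '[[100,[-6,-16,0],[0,0,0]],[100,[-6,-16,0],[0,0,0]],[100,[0,0,12],[0,0,0]],[100,[0,0,15],[0,0,0]],[100,[0,0,15],[0,0,0]]]' 30
python3 - <<'E'
from h import *
to([.449,-.077,.064]); look('w7',('stop_top',),z={'stop_top':.094})
E
```

```text
clock: 15.75
tcp_pos: [0.4519, -0.0766, 0.129]
ee_rot: [3.139, -0.091, 0.001]
force: [-0.3, -0.2, 0.6]
gripper_width: 1.001
t 15.75 tcp [ 0.4519 -0.0766  0.129 ] yaw x -0.058 tilt [ 0.001 -0.001] F [-0.3 -0.2  0.6] w 1.0
tool shift mm [-2.9  0.5 65. ]
stop_top [381.7 360.1] 0.72 [ 0.2846 -0.1943  0.094 ]
stop_top [255.4 225.3] 0.71 [ 0.4487 -0.0767  0.094 ]
```

View pics/w7.png

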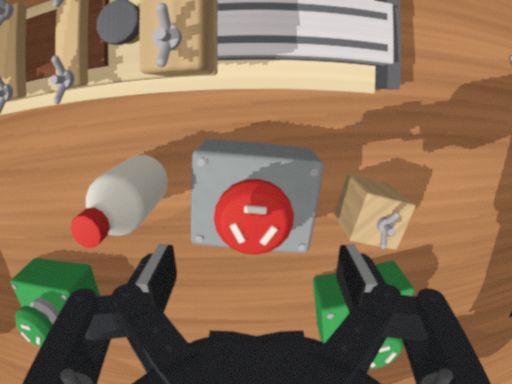

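The mushroom at (254,215) is centred between the jaws, so I'll descend and close.

```bash
python3 -m pendant '[[100,[-3,0,15],[0,0,0]],[100,[0,0,15],[0,0,0]],[100,[0,0,15],[0,0,0]],[100,[0,0,12],[0,0,0]],[100,[0,0,8],[0,0,0]]]' 30
python3 -m pendant '[[40,[0,0,0],[0,0,0]],[40,[0,0,0],[0,0,0]],[40,[0,0,0],[0,0,0]],[40,[0,0,0],[0,0,0]],[40,[0,0,0],[0,0,0]]]' 30
```

```text
clock: 16.27
tcp_pos: [0.448, -0.0765, 0.0638]
ee_rot: [-3.14, 0.093, 0.002]
force: [-0.4, 0.2, 0.1]
gripper_width: 1.002
clock: 16.68
tcp_pos: [0.4489, -0.0747, 0.0659]
ee_rot: [-3.137, 0.092, -0.003]
force: [0.3, 5.3, 0.9]
gripper_width: 0.632
```

```bash
python3 -m pendant '[[40,[0,-1.5,0],[0,0,0]],[40,[0,0,0],[0,0,0.11]],[40,[0,0,0],[0,0,0.11]],[40,[0,0,0],[0,0,0.11]],[40,[0,0,0],[0,0,0.11]]]'
python3 -m pendant '[[40,[0,0,0],[0,0,0.11]],[40,[0,0,0],[0,0,0.11]],[40,[0,0,0],[0,0,0.11]],[40,[0,0,0],[0,0,0.11]],[40,[0,0,0],[0,0,0]]]'
python3 - <<'E'
from h import *
to([.449,-.077,.064]); print(ctrl.get_obs()['moment'])
E
```

```text
clock: 17.1
tcp_pos: [0.4489, -0.0748, 0.0663]
ee_rot: [3.042, -0.784, 0.003]
force: [0.3, 1.3, 2.4]
gripper_width: 0.633
clock: 17.52
tcp_pos: [0.4487, -0.0749, 0.0662]
ee_rot: [2.8, -1.424, 0.002]
force: [-2.3, 1.3, 3.2]
gripper_width: 0.636
t 17.52 tcp [ 0.4487 -0.0749  0.0662] yaw x -0.941 tilt [ 0.001 -0.001] F [-2.3  1.3  3.2] w 0.64
tool shift mm [1.9 1.  2.2]
[0.13529573 0.33946471 0.03429631]
```

```bash
python3 -m pendant '[[40,[0,0,-2],[0,0,0]],[40,[0,0,-2],[0,0,0]],[40,[0,0,-1],[0,0,0]],[100,[0,0,0],[0,0,0]],[100,[0,0,0],[0,0,0]]]'
python3 -m pendant '[[100,[0,0,0],[0,0,0]],[100,[0,0,0],[0,0,0]],[100,[0,0,0],[0,0,0]],[100,[0,0,0],[0,0,0]],[100,[0,0,-5],[0,0,0]]]'
python3 -m pendant '[[100,[0,0,-15],[0,0,0]],[100,[0,0,-20],[0,0,0]],[100,[0,0,-25],[0,0,0]],[100,[0,0,-30],[0,0,0]],[100,[0,0,-30],[0,0,0]]]'
python3 -m pendant '[[100,[-30,0,0],[0,0,0]],[100,[-30,0,0],[0,0,0]],[100,[-30,0,0],[0,0,0]],[100,[-20,0,0],[0,0,0]],[100,[0,0,0],[0,0,0]]]'
python3 - <<'E'
from h import *
to([.449,-.077,.064])
im=ctrl.capture('side')
for n in ('plunger_top','stop_top'):
  for m in ctrl.mark_of('side',n): print(n,np.round(m['xy'],1),[np.round(atz('side',m['xy'],z),4) for z in (.092,.102)])
im2=ctrl.capture('top')
for n in ('plunger_top','sled_push','stop_top'):
  for m in ctrl.mark_of('top',n): print(n,np.round(m['xy'],1),np.round(atz('top',m['xy'],.092),4))
cv2.imwrite('pics/s8.png',np.hstack([cv2.resize(im[100:260,150:370,::-1],(440,320)),cv2.resize(im2[90:250,190:350,::-1],(320,320))]))
E
```

```text
clock: 17.93
tcp_pos: [0.4484, -0.0749, 0.0697]
ee_rot: [2.802, -1.421, 0.001]
force: [0.4, 0.1, -0.4]
gripper_width: 0.891
clock: 18.35
tcp_pos: [0.4473, -0.0745, 0.0738]
ee_rot: [2.801, -1.421, -0.004]
force: [-0.1, 0.1, -0.1]
gripper_width: 0.996
clock: 18.77
tcp_pos: [0.4477, -0.0746, 0.1959]
ee_rot: [2.801, -1.421, -0.001]
force: [0.2, -1.0, -0.2]
gripper_width: 1.001
clock: 19.18
tcp_pos: [0.3815, 0.0163, 0.1955]
ee_rot: [-2.803, 1.416, -0.0]
force: [0.6, -0.5, 0.3]
gripper_width: 0.996
t 19.18 tcp [0.3815 0.0163 0.1955] yaw x -0.936 tilt [0.001 0.001] F [ 0.6 -0.5  0.3] w 1.0
tool shift mm [115.2   1.2 131.4]
plunger_top [190.1 175.5] [array([ 5.932e-01, -4.000e-04,  9.200e-02]), array([0.588 , 0.0101, 0.102 ])]
stop_top [280.6 158.2] [array([ 0.4461, -0.0944,  0.092 ]), array([ 0.4436, -0.0822,  0.102 ])]
stop_top [318.8 287.4] [array([0.3251, 0.1773, 0.092 ]), array([0.3248, 0.1845, 0.102 ])]
stop_top [359.7 139.9] [array([ 0.3077, -0.1941,  0.092 ]), array([ 0.3077, -0.1801,  0.102 ])]
plunger_top [237.2 139.7] [0.5874 0.0126 0.092 ]
sled_push [270.3 136.7] [ 0.5942 -0.0581  0.092 ]
stop_top [277.8 199.2] [ 0.4602 -0.0741  0.092 ]
stop_top [155.7 263.3] [0.3255 0.1798 0.092 ]
stop_top [332.9 273. ] [ 0.3071 -0.1884  0.092 ]
```

View pics/s8.png

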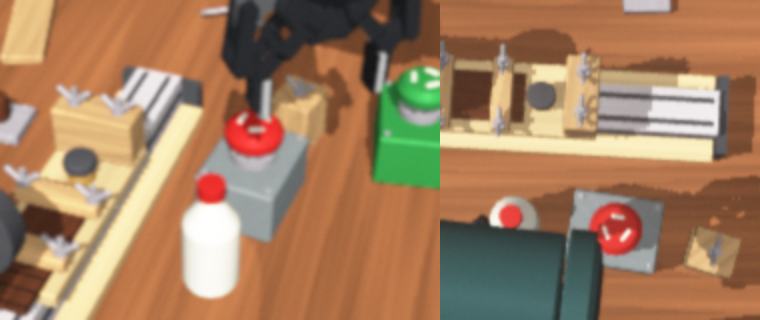

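The mushroom is up again: its neck shows in the side crop and its mark is back at row 158. One last check is the knob height against the start picture.

```bash
python3 - <<'E'
from h import *
a=cv2.imread('pics/side0.png'); b=ctrl.capture('side')[:,:,::-1]
f=lambda i,x,y: cv2.resize(i[y-35:y+35,x-35:x+35],(390,390),interpolation=cv2.INTER_CUBIC)
cv2.imwrite('pics/k.png',np.hstack([f(a,211,147),f(b,190,180)]))
E
```

```text
(no output)
```

View pics/k.png

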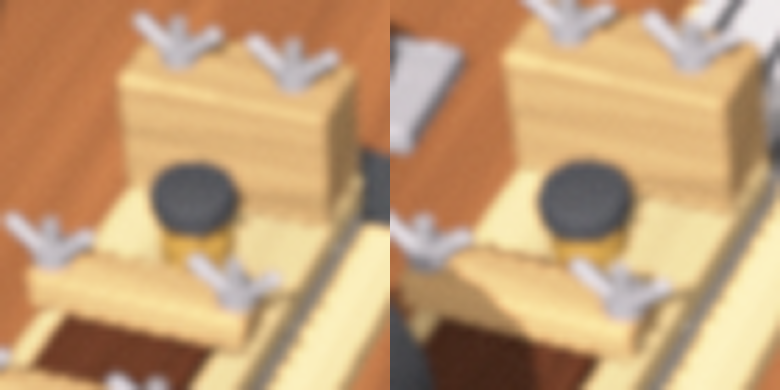

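```bash
python3 -c "
from plant import ctrl
print(ctrl.get_obs()['clock'],ctrl.get_obs()['force']); print(ctrl.finish_job())"
```

```text
19.5833 [-0.05165683 -0.1478791  -0.45878916]
the job is handed in; nothing more can be done
None
```

The job is done and handed in at 19.6 s of the 53 s allowed, with the gripper clear of everything. No verdict was reported.

- **Stop latched:** I pressed the red mushroom on the grey box to the bottom of its travel. It stayed low in the side view before I touched the sled.
- **Sled in the station:** I pushed it about 95 mm in small force-checked steps. The push force fell from about 3 N to about 0 as the plunger dropped in. It then rose to 11 N with the sled held, and I backed off straight away.
- **Stop released:** I gripped the mushroom, turned it clockwise by 0.88 rad and let go. It sprang up: its neck shows again and its mark is back at the starting row in the side picture (158, against 161.5–162 when latched).

**Last checks:** In the side view before and after, the plunger knob sits visibly lower against the rear block. The networks' marks for the knob were too noisy (over 10 mm of spread) to measure that 5 mm drop. The seating therefore rests on the force readings and the picture comparison. I saw nothing else on the bench shifted in the last crops, which cover the area round the stop and sled, not the whole bench.

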